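Clamp a tester pot on the shaker table

TASK

Stand the tester pot (the one beside the two paint tins right of the shaker table) upright in the round seat of the shaker table, swing the clamp bar down until its rubber pad rests on the pot's lid, then swing the bolt fully upright into the slot at the bar's end, and lastly turn its wing nut clockwise (seen from above) about a quarter turn, until it stops. Keep the pot upright throughout and leave those two tins where they are.

Things in the scene. Friction and masses are not known exactly. Their poses are not given: they have to be found in the camera images.
- tester_pot: Tester pot, upright, slimmest of the group of three round containers right of the shaker table (pots at the far left of the worktop are fixed scenery). 60 mm tall, about 0.09 kg; 46 mm across, its screw lid 49 mm across (from 46 to 60 mm height). It can be held by its lid. Origin: centre of its underside, z up.
- clamp: Shaker table, fixed to the worktop; grey base 124 x 236 mm with a metal plate whose top is 26 mm above the worktop. Origin: centre of its underside on the worktop; its y axis runs along its long side: the bar's hinge is at the +y end, the swing bolt at the -y end. Its y axis points to the robot's left, within 0.35 rad.
- seat (a point): Centre of the round seat's floor (26 mm above the worktop) in the middle of the shaker table, axes as the table's. A rubber rim 12 mm high and 54 mm in inner diameter surrounds it.
- bar (a joint): Angle of the clamp bar (rad): 0 = level, its rubber pad just resting on the lid of a pot that stands in the seat (the bar then points along the table's -y); grows as its free end swings up and over to +y; 1.75 to 2.0 at the start (a little past upright, leaning away from the seat). Lower stop -0.08 with no pot, upper stop 2.1. Stiff friction hinge (0.14 N m): the bar stays where it is left.
- bar_hinge (a point): Hinge axis of the bar, along the table's x, 70 mm from the seat's axis towards +y and 96 mm above the worktop.
- bar_grip (a point): A good place to pinch the bar: on its centre line, 140 mm from the hinge. The bar is a metal flat 24 mm wide (along the table's x) and 12 mm thick; its slotted end (slot 11 mm wide and 34 mm deep) is at 172 mm from the hinge.
- bolt (a joint): Angle of the swing bolt (rad): 0 = upright, standing in the bar's slot (its stop); grows as it leans out to the table's -y; 0.6 to 1.0 at the start. Stiff friction hinge (0.08 N m): it stays where it is left. It reaches up to 130 mm above the worktop, so carry things over it.
- bolt_hinge (a point): Pivot axis of the bolt, along the table's x, 85 mm from the seat's axis towards -y and 40 mm above the worktop. The bolt is 8 mm thick and ends 104 mm from the pivot.
- nut (a joint): Angle of the wing nut on the bolt (rad): 0 = loose, its wing bar in the plane in which the bolt swings; grows when turned clockwise seen from the bolt's end; 1.5 = stop, tight, wing bar across the clamp bar. 0 to 0.2 at the start. Friction 0.05 N m; it does not move along the bolt.
- nut_grip (a point): Point on the bolt's axis at which to pinch the wing nut, 88 mm from the bolt's pivot. The wing is a bar 40 mm long, 14 mm thick and 24 mm high (from 72 to 96 mm from the pivot); at nut angle 0 its flat sides face the table's +x and -x. With the bolt upright this point is 128 mm above the worktop and the clamp bar's top is 102 mm above it.
- tin_large: Larger paint tin with a metal lever lid, 68 mm across, 62 mm tall; a bystander near the pot. Origin: centre of its underside.
- tin_small: Smaller paint tin with a metal lever lid, 60 mm across, 55 mm tall; a bystander near the pot. Origin: centre of its underside.
Things that resemble listed ones, but are neither listed nor needed, are in the scene too. Leave any blue or brown look-alike of the tester_pot alone.

How it is judged:
On the way, in this order (a step that is already met when the one before it is completed fails the run):
1. the pot stands in the seat (horizontal distance between tester_pot and seat below 0.008 m and z of tester_pot in the frame of seat below 0.005 m and angle between tester_pot's own z axis and vertical below 0.12 rad), for 0.2 s.
2. the clamp bar lies on the pot's lid (all of step 1 and value of joint bar between -0.06 and 0.06 rad), for 0.2 s.
3. the bolt stands upright in the bar's slot (all of step 2 and value of joint bolt below 0.08 rad), for 0.2 s.
4. the wing nut is turned to its stop (all of step 3 and value of joint nut above 1.3 rad), for 0.2 s.
At the end, for the whole second after the job is handed in: The pot stands upright and at rest in the seat (axis within 8 mm, underside within 5 mm of the seat's floor, tilt under 0.12 rad), the bar lies on its lid (within 0.06 rad of 0), the bolt is upright in the slot (under 0.08 rad) and the wing nut is tight (over 1.3 rad) (all of step 4 and linear speed of tester_pot below 0.02 m/s and velocity of joint nut below 0.1 rad/s); the robot touches nothing.
It fails at once if a paint tin is displaced by more than 30 mm (distance of any of tin_large, tin_small from where it was at the start of the episode above 0.03 m).
It fails at once if the pot is tipped by more than 0.6 rad (angle between tester_pot's own z axis and vertical above 0.6 rad).
It also fails if it takes over 72 s, if anything falls off the work surface, if the arm or the gripper's body presses on something with over 40 N, if the wrist force passes 120 N, or if a joint passes its speed limit or range.

ROBOT

A 6-joint arm with a two-finger parallel gripper is mounted at the origin on a cart in front of the work surface, level with it; the furniture and walls round the work are solid. World frame = base frame: x ahead of the robot, y to its left, z up, the work surface at z = 0. Lengths are in m, angles in rad, forces in N, time in s.
With the tool pointing down it reaches from about 0.35 to 1 m from the base axis. Payload 7.1 kg.
Tool frame: the origin (TCP) lies between the finger pads; the fingertips stand 22 mm ahead of it and the grasp point (between the pads) lies 3 mm ahead of it; z points along the fingers, y is the line along which they close (so a half turn about z gives the same grasp; the last joint's range is limited). The gripper opens to 85 mm and grips with 20 to 120 N. Pads are 22 mm wide; open, the fingers measure 114 mm over their backs; the gripper's body (76 mm by 85 mm) begins 54 mm behind the grasp point. The pads swing forward as they close: fully open they stand 13 mm farther back than shut.
Start: joints at [-1.213, 0.423, 1.63, -0, 1.089, -0.019], TCP at [0.23, -0.581, 0.253] pointing down, gripper open.
Joint ranges: [-3, 3], [-0.9, 2.11], [0.09, 2.58], [-1.31, 4.45], [0.11, 2.69], [-2.54, 2.54]. Speed limits (rad/s): [2.39, 2.39, 3.01, 3.14, 3.14, 3.14].

INTERFACE

Orientations are given as a rotation vector (axis times angle).
In Python, from rig import manip gives the robot as it stands. The module is installed in compiled form; this text tells all that it offers. Calls block until the motion is done:
- manip.move_to(position, orientation): joint-space move of the TCP to a pose.
- manip.servo_line(position, orientation=None, rate=0.15): straight line of the TCP; orientation=None keeps the orientation; rate is the mean speed in m/s.
- manip.set_joints(angles): joint-space move.
- manip.command_gripper(opening, f_grip=None): finger opening in m; f_grip is the grip in N (None keeps the last); returns when the fingers have stopped.
- manip.hold(seconds).
- manip.solve_ik(position, orientation): joint angles nearest the present ones, or None.
- manip.camera(name): name is "side" or "top" or "wrist"; returns a dict with "image" (384x512x3 uint8, red, green, blue), "fx", "fy", "cx", "cy" (pixels), "cam_to_world" (4x4, takes a point from camera to world coordinates); the wrist camera has in their place "mount" (4x4, takes a point from camera to tool coordinates, whose origin is the TCP and whose axes are the flange's). Camera axes: x right, y down, z forward; pixel columns grow to the right and rows downward; lengths in m; the calibration is good to about 2 mm. A picture is of the moment at which its call begins: read the wrist's pose just before it. There is no depth.
A pose or a line that the arm cannot do raises manip.IKError and nothing moves.
- manip.sign_off(): hands the job in; it is judged then, once.
Readings, each from a call of its own:
- manip.get_time(): time.
- manip.get_joint_positions(): joint angles.
- manip.get_joint_vel(): joint speeds.
- manip.get_tau(): joint torques, N m.
- manip.get_position(): TCP position.
- manip.get_ee_rot(): TCP orientation.
- manip.get_contact_force(): force on the tool from outside, world axes, zero at the start.
- manip.get_torque(): the same for the moment, N m.
- manip.get_width(): finger opening in m.
- manip.get_grip_force(): force on a finger pad.
Only numpy, scipy, OpenCV 4.12 (cv2) and the standard library are available. Lean on these libraries where they do the work, as an engineer would, in place of code of your own. Each camera call takes 0.05 s, during which the arm holds its last target. There are 200 camera calls.

## Working session

There is one attempt and no reset: what is moved stays moved. The work goes in short steps, each a Python script; the robot and the scene stay as the last script left them, time stands still between calls to the robot, and variables do not carry over. Pictures are saved under pics/ and viewed, at most 10 in all, crops included, and the job is handed in when it is done.

```bash
mkdir -p pics
python3 - <<'E'
from rig import manip
import cv2,numpy as np
for n in("top","side"):
    c=manip.camera(n);cv2.imwrite(f"pics/{n}0.png",cv2.resize(c["image"][:,:,::-1],(800,600),interpolation=cv2.INTER_CUBIC))
    np.savez(f"{n}.npz",**c);print(n,c["fx"],c["fy"],c["cx"],c["cy"]);print(np.round(c["cam_to_world"],4))
c=manip.camera("wrist");print(np.round(c["mount"],4),c["fx"]);print(manip.get_ee_rot(),manip.get_time())
E
```

```text
top 489.7471236869346 489.7471236869346 251.69537766171536 188.30575116041877
[[-0.0252 -0.9951  0.0958  0.3672]
 [-0.9995  0.023  -0.0235 -0.1367]
 [ 0.0212 -0.0964 -0.9951  1.295 ]
 [ 0.      0.      0.      1.    ]]
side 494.5621445635454 494.5621445635454 247.93591234999016 204.54338391971734
[[-0.8953 -0.2153  0.3899 -0.1181]
 [-0.4453  0.4193 -0.7911  1.0003]
 [ 0.0069 -0.882  -0.4713  0.8025]
 [ 0.      0.      0.      1.    ]]
[[-1.200e-03 -9.496e-01 -3.135e-01  8.130e-02]
 [ 1.000e+00 -1.300e-03  1.000e-04  4.000e-04]
 [-5.000e-04 -3.135e-01  9.496e-01 -1.208e-01]
 [ 0.000e+00  0.000e+00  0.000e+00  1.000e+00]] 337.19786092091016
[-3.08485118e+00 -5.88156229e-01  3.07559444e-04] 0.15
```

View pics/top0.png

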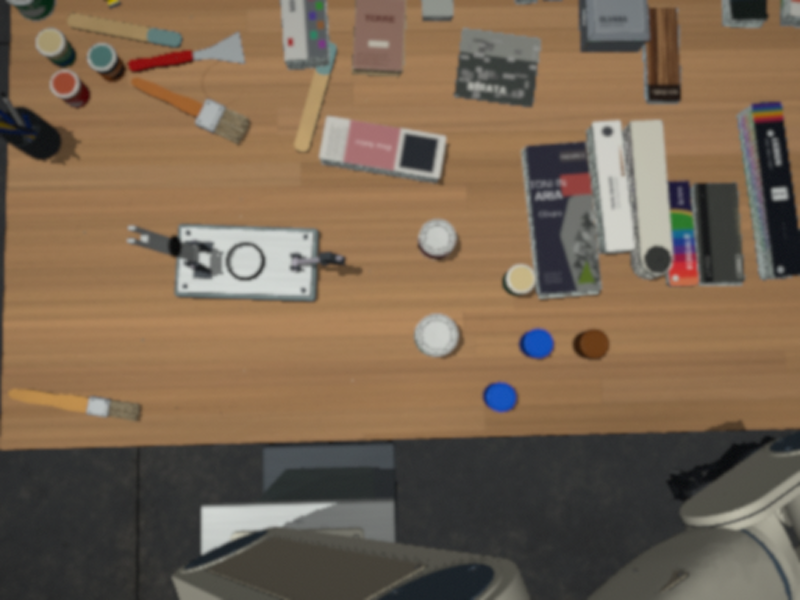

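View pics/side0.png

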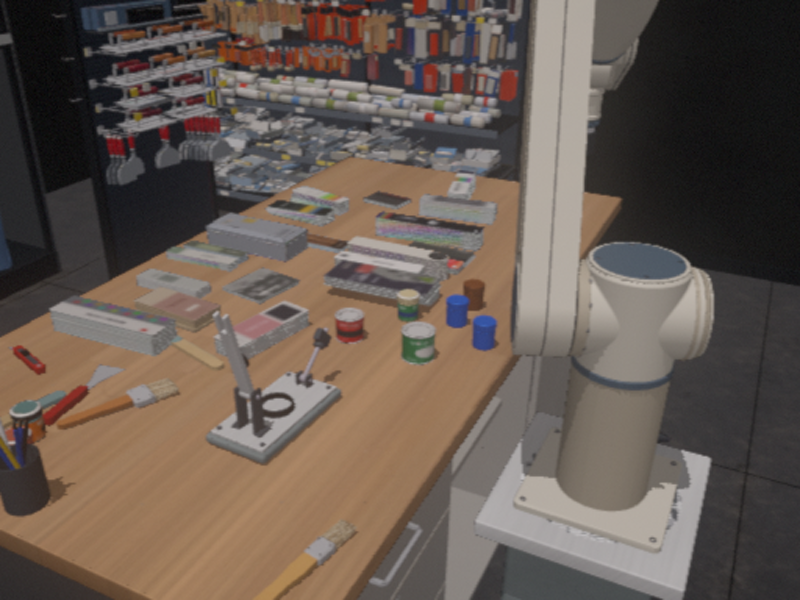

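Candidates in the top picture are the cream-lidded slim pot at (520,280), blue pots at (537,344) and (501,397), and a brown one at (592,344). The tins are at (437,238), red and small, and (437,335), green and large. I choose the cream-lidded pot beside the tins and will check it, along with the clamp, in a crop.

```bash
cat > h.py <<'E'
import numpy as np,cv2
from rig import manip
from scipy.spatial.transform import Rotation as R
def ray(c,T,u,v,z):
    d=T[:3,:3]@[(u-c["cx"])/c["fx"],(v-c["cy"])/c["fy"],1]; return T[:3,3]+d*(z-T[2,3])/d[2]
def proj(c,T,p):
    q=T[:3,:3].T@(np.asarray(p)-T[:3,3]); return c["cx"]+c["fx"]*q[0]/q[2],c["cy"]+c["fy"]*q[1]/q[2]
def wrist():
    T=np.eye(4);T[:3,:3]=R.from_rotvec(manip.get_ee_rot()).as_matrix();T[:3,3]=manip.get_position()
    c=manip.camera("wrist"); return c,T@c["mount"]
def rot(y,zdir=(0,0,-1)):  # tool y along y, z along zdir
    z=np.array(zdir,float);z/=np.linalg.norm(z);y=np.array(y,float);y-=z*(y@z);y/=np.linalg.norm(y)
    return R.from_matrix(np.c_[np.cross(y,z),y,z]).as_rotvec()
E
python3 - <<'E'
from h import *
im=np.load("top.npz")["image"][:,:,::-1]
a=cv2.resize(im[130:200,75:235],None,fx=5,fy=5,interpolation=cv2.INTER_CUBIC)
b=cv2.resize(im[152:202,255:415],None,fx=5,fy=5,interpolation=cv2.INTER_CUBIC)
cv2.imwrite("pics/crop1.png",np.vstack([a,b]))
E
```

```text
(no output)
```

View pics/crop1.png

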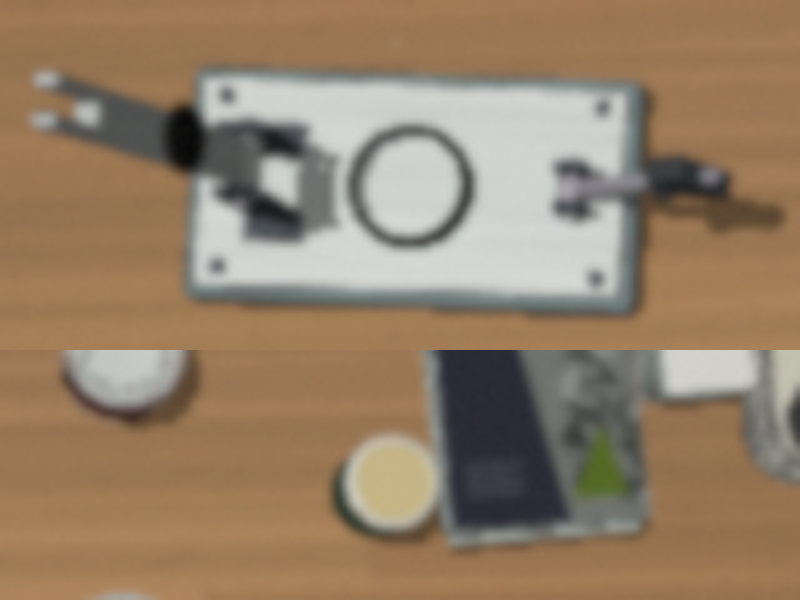

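Run:
```python
from h import *
c=dict(np.load("top.npz"));T=c["cam_to_world"]
f=lambda X,Y,ox,oy,z:ray(c,T,ox+(X+.5)/5-.5,oy+(Y+.5)/5-.5,z)
print("pot",f(391,134,255,152,.06), "tinS~",ray(c,T,279.5,152,.055),"tinL",ray(c,T,279.5,214.5,.062))
print("seat",f(411,186,75,130,.038))
S=[f(*s,75,130,.026) for s in((227,95),(603,107),(596,278),(217,265))]
print(np.round(S,4),np.mean(S,0)); d=(S[0]+S[3]-S[1]-S[2]);print("ydir",d/np.linalg.norm(d), "yaw",np.arctan2(-d[0],d[1]))
s=f(411,186,75,130,.038); d/=np.linalg.norm(d)
# bar tip: angle
for th in(1.75,1.85,1.95,2.0):
    p=np.r_[s[:2],0]+.07*d; p[2]=.096; p=p-d*.172*np.cos(th)+np.array([0,0,.172*np.sin(th)]); u,v=proj(c,T,p); print(th,((u-75)*5,(v-130)*5))
for th in(.6,.8,1.):
    p=np.r_[s[:2],0]-.085*d; p[2]=.04; p=p-d*.104*np.sin(th)+np.array([0,0,.104*np.cos(th)]); u,v=proj(c,T,p); print("bolt",th,((u-75)*5,(v-130)*5))
```

```text
pot [ 0.50665729 -0.3731743   0.06      ] tinS~ [ 0.57848243 -0.23970466  0.055     ] tinL [ 0.41798324 -0.23423329  0.062     ]
seat [0.54959752 0.07696    0.038     ]
[[ 0.6014  0.1743  0.026 ]
 [ 0.5908 -0.0213  0.026 ]
 [ 0.501  -0.0164  0.026 ]
 [ 0.5122  0.1794  0.026 ]] [0.55135546 0.07898584 0.026     ]
ydir [0.05568827 0.9984482  0.        ] yaw -0.055717096755816486
1.75 (np.float64(78.00021668563829), np.float64(100.81999149744334))
1.85 (np.float64(41.1477963106276), np.float64(101.08632967733953))
1.95 (np.float64(6.967721015221997), np.float64(102.06113178264488))
2.0 (np.float64(-8.97451214233925), np.float64(102.80697227511638))
bolt 0.6 (np.float64(677.1463454062995), np.float64(168.35249391974557))
bolt 0.8 (np.float64(711.5202075871987), np.float64(173.46270257685276))
bolt 1.0 (np.float64(739.2953123535538), np.float64(179.0902623482114))
```

Lower crop: the slim pot, with a cream lid at (391,484) and a green body, stands beside the book, whose left edge is at x≈440. Upper crop: the seat ring is at (411,186), the bar tip at about (43,100) and the bolt end at about (728,180). The screw centre agrees with the seat to 2.5 mm. Next I hover over the pot for a close look.

Run:
```python
from h import *
p=np.array([.507,-.373])
for s in(1,-1):
    q=manip.solve_ik([*p,.2],rot([s*.996,s*.087,0])); print(s,None if q is None else np.round(q,2))
    q=manip.solve_ik([.5505,.078,.2],rot([s*.998,-s*.056,0])); print(s,None if q is None else np.round(q,2))
```

```text
1 [-0.65  0.49  1.66 -0.    0.99 -0.74]
1 [ 0.12  0.39  1.82 -0.    0.92  0.18]
-1 [-0.65  0.49  1.66 -0.    0.99  2.4 ]
-1 None
```

Run:
```python
from h import *
manip.move_to([.507,-.373,.2],rot([.996,.087,0]))
c,T=wrist()
cv2.imwrite("pics/w1.png",cv2.resize(c["image"][:,:,::-1],(800,600),interpolation=cv2.INTER_CUBIC)); np.savez("w1.npz",T=T,**{k:c[k] for k in("fx","fy","cx","cy")})
print(proj(c,T,[.507,-.373,.06]),manip.get_position(),manip.get_time(),manip.get_contact_force())
```

```text
(np.float64(258.4997375457711), np.float64(186.35836473190602)) [ 0.50638361 -0.37403119  0.20026153] 1.5167 [-0.11403344 -1.01984447 -0.38984527]
```

View pics/w1.png

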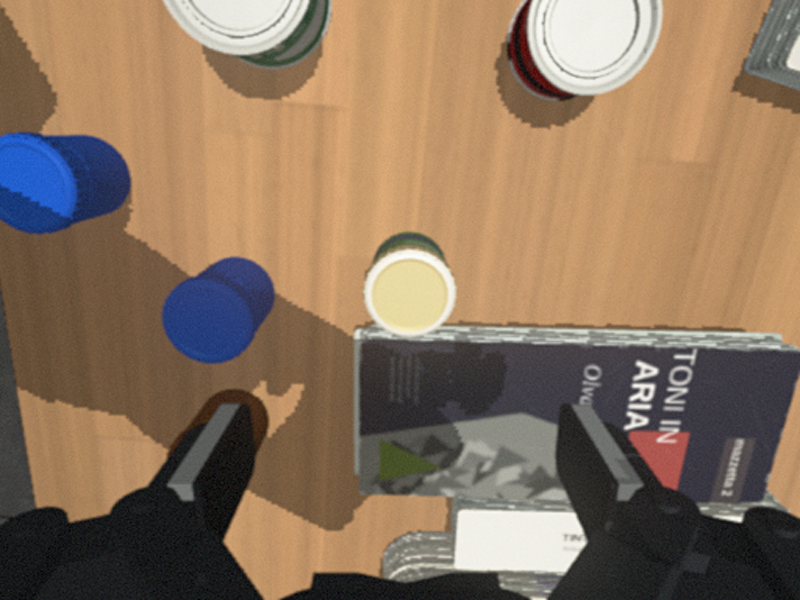

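The lid centre is at (410,290). The book's near edge runs along v≈330–337, behind the pot. The fingers need about 11 mm of clearance from it on the pot's -y side.

Run:
```python
from h import *
c=dict(np.load("w1.npz"));T=c["T"]
f=lambda X,Y,z:ray(c,T,X/1.5625-.2,Y/1.5625-.2,z)
p=f(410,290,.06);print(p, f(366,290,.06),f(455,290,.06))
for z in(.015,.025,.035): print(f(480,345,z),f(357,340,z))
print(f(480,328,0),f(357,325,0)); print("blue",f(210,318,.06))
```

```text
[ 0.50991186 -0.37194214  0.06      ] [ 0.48723688 -0.37385352  0.06      ] [ 0.53310445 -0.36998713  0.06      ]
[ 0.55847917 -0.41769453  0.015     ] [ 0.48132722 -0.42079692  0.015     ]
[ 0.55658458 -0.41363782  0.025     ] [ 0.48195453 -0.4166388   0.025     ]
[ 0.55468999 -0.40958111  0.035     ] [ 0.48258183 -0.41248068  0.035     ]
[ 0.55977777 -0.41188815  0.        ] [ 0.4798012  -0.41653204  0.        ]
blue [ 0.40637216 -0.39611287  0.06      ]
```

Run:
```python
from h import *
r=rot([.996,.087,0]); p=[.5097,-.3722]
manip.command_gripper(.085)
manip.servo_line([*p,.12],r,.2);manip.servo_line([*p,.057],r,.1)
manip.command_gripper(.03,35);print(manip.get_width(),manip.get_grip_force(),manip.get_position(),manip.get_time())
manip.servo_line([*p,.27],r,.2);print(manip.get_width(),manip.get_contact_force())
a=np.radians(40);r2=rot([np.cos(a),np.sin(a),0])
manip.move_to([.5505,.078,.30],r2);manip.hold(.3)
c,T=wrist();np.savez("w2.npz",T=T,**{k:c[k] for k in("fx","fy","cx","cy")})
cv2.imwrite("pics/w2.png",cv2.resize(c["image"][:,:,::-1],(800,600),interpolation=cv2.INTER_CUBIC))
print(manip.get_width(),manip.get_position(),manip.get_time(),np.array(proj(c,T,[.5505,.078,.038]))*1.5625)
```

```text
0.04803136430958237 35.63050389289856 [ 0.51005755 -0.37250916  0.05786963] 3.5
0.047571090755752554 [-0.15692793  0.76056146 -1.54562679]
0.04768850040196191 [0.55061694 0.07754908 0.29995769] 6.725 [404.33254874 242.72066857]
```

View pics/w2.png

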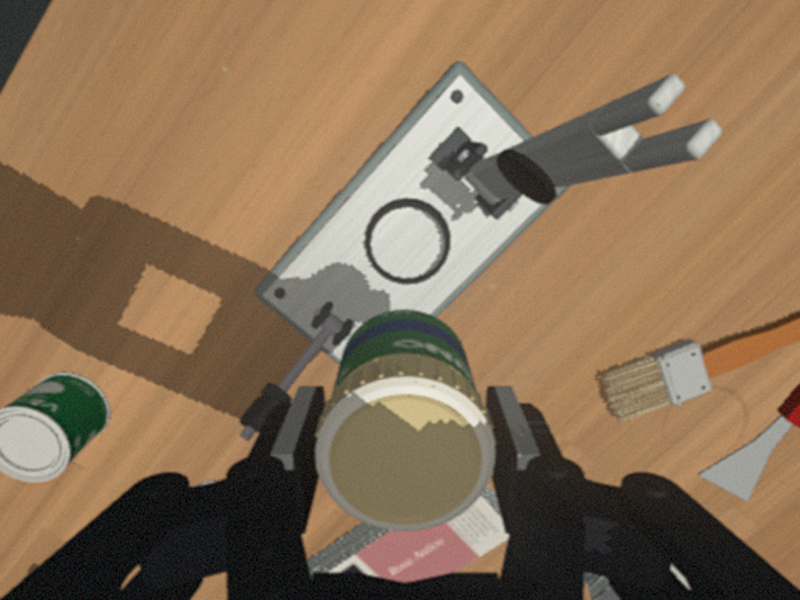

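The ring centre is at (407,240), against a prediction of (404,243). The lid is at (405,455) in the fingers and the pot hangs straight. The screws at (457,97) and (280,293) give the yaw.

Run:
```python
from h import *
c=dict(np.load("w2.npz"));T=c["T"]
f=lambda X,Y,z:ray(c,T,X/1.5625-.2,Y/1.5625-.2,z)
print("seat",f(407,240,.038)); a,b=f(457,97,.026),f(280,293,.026); d=a-b;print(a,b,np.linalg.norm(d),np.arctan2(-d[0],d[1]))
print("lid",f(405,455,.302)); print("bar tips",[np.array(proj(c,T,p))*1.5625 for p in [(.56,.19,.26)]])
```

```text
seat [0.55037846 0.08084795 0.038     ]
[0.51383294 0.17893364 0.026     ] [ 0.50258923 -0.01703804  0.026     ] 0.19629396120422316 -0.05731129852280155
lid [0.55169103 0.07690867 0.302     ]
bar tips [array([677.35249238, 127.58038204])]
```

Run:
```python
from h import *
p=[.5499,.0794]
manip.servo_line([*p,.13],None,.2);manip.hold(.2);f0=manip.get_contact_force()
for z in(.100,.094,.089,.0855,.0845):
    manip.servo_line([*p,z],None,.05);manip.hold(.1);print(z,manip.get_position(),np.round(manip.get_contact_force()-f0,1))
    if (manip.get_contact_force()-f0)[2]>8:break
manip.command_gripper(.068);manip.hold(.3);print(manip.get_width(),manip.get_time())
q=manip.get_position();manip.servo_line([q[0],q[1],.26],None,.2)
c,T=wrist();np.savez("w3.npz",T=T,**{k:c[k] for k in("fx","fy","cx","cy")})
cv2.imwrite("pics/w3.png",cv2.resize(c["image"][:,:,::-1],(800,600),interpolation=cv2.INTER_CUBIC))
print(manip.get_position(),manip.get_time(),np.array(proj(c,T,[.5504,.079,.086]))*1.5625)
```

```text
0.1 [0.55014679 0.07943239 0.10022581] [-0.2 -0.4 -0.3]
0.094 [0.54984637 0.0793996  0.09394049] [0.  0.9 0.2]
0.089 [0.5498042  0.0794039  0.08887294] [-0.7 -1.6  0.5]
0.0855 [0.54987258 0.07940095 0.08546379] [-0.1  0.   0.3]
0.0845 [0.54989686 0.07940016 0.08451106] [-0.9 -1.5 -0.3]
0.06785668786088841 10.825
[0.54904586 0.0793302  0.2586117 ] 11.9 [405.50312666 277.23716748]
```

View pics/w3.png

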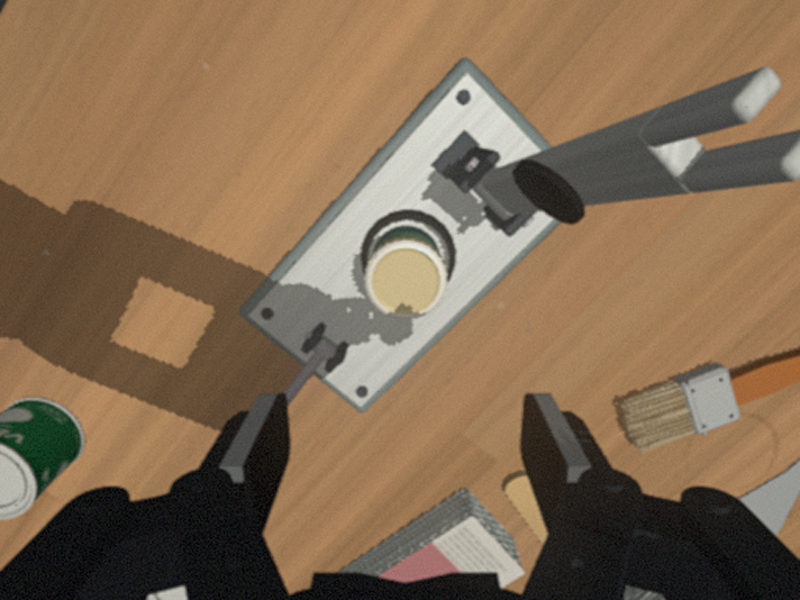

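The pot stands in the ring with its lid at (405,280), against (405.5,277) predicted. Next I push the bar down with the closed fingertips along its arc.

```bash
cat >> h.py <<'E'
yaw=-.057; D=np.array([-np.sin(yaw),np.cos(yaw),0]); X=np.array([np.cos(yaw),np.sin(yaw),0])
S=np.array([.5504,.0792,0]); H=S+.07*D+[0,0,.096]; B=S-.085*D+[0,0,.04]
def uw(u,w,x=0): return H-u*D+np.array([0,0,w])+x*X   # u towards -y from the bar hinge, w up
E
python3 - <<'E'
from h import *
r=rot(X)
q=manip.get_position();manip.servo_line([q[0],q[1],.35],None,.25)
manip.move_to(uw(-.115,.254),r);manip.command_gripper(0,30)
print(manip.get_width(),manip.get_position())
manip.servo_line(uw(-.115,.155),r,.2);manip.hold(.2);f0=manip.get_contact_force()
manip.servo_line(uw(-.017,.150),r,.12);print(np.round(manip.get_contact_force()-f0,1))
rr=.12
for th in np.radians([80,65,50,35,22,12,6]):
    cu=rr*np.cos(th)-.006*np.sin(th);cw=rr*np.sin(th)+.006*np.cos(th)
    manip.servo_line(uw(cu-.011,cw+.022),r,.09);print(round(th,2),np.round(manip.get_contact_force()-f0,1))
for th in np.arange(.09,-.05,-.015):
    manip.servo_line(uw(rr-.011,rr*np.sin(th)+.028),r,.04);manip.hold(.1);f=manip.get_contact_force()-f0;print(round(th,3),np.round(f,1))
    if f[2]>6:break
print(manip.get_position(),manip.get_time())
manip.servo_line(manip.get_position()+[0,0,.1],r,.2)
c=manip.camera("side");cv2.imwrite("pics/s1.png",cv2.resize(c["image"][200:310,110:240,::-1],None,fx=5,fy=5,interpolation=cv2.INTER_CUBIC))
E
```

```text
-0.00024571367888626735 [0.56096943 0.26386045 0.35006853]
[-0.5 -0.2  9.2]
1.4 [ 1.1  0.9 -0.9]
1.13 [ 0.4  2.2 -0.7]
0.87 [ 0.3  0.7 -1. ]
0.61 [0.8 0.6 0.9]
0.38 [ 0.9  1.  -0.5]
0.21 [-0.4  1.2 -0.5]
0.1 [-0.5  1.6 -0.3]
0.09 [ 0.1  1.9 -0.6]
0.075 [ 0.6  0.6 -1.5]
0.06 [ 1.3  1.1 -0.7]
0.045 [-0.2  1.1 -1.1]
0.03 [-0.5  0.6 -0.4]
0.015 [ 1.   0.8 -1.2]
0.0 [-2.2  0.5  6.4]
[0.54843826 0.04025045 0.12469523] 21.3333
```

View pics/s1.png

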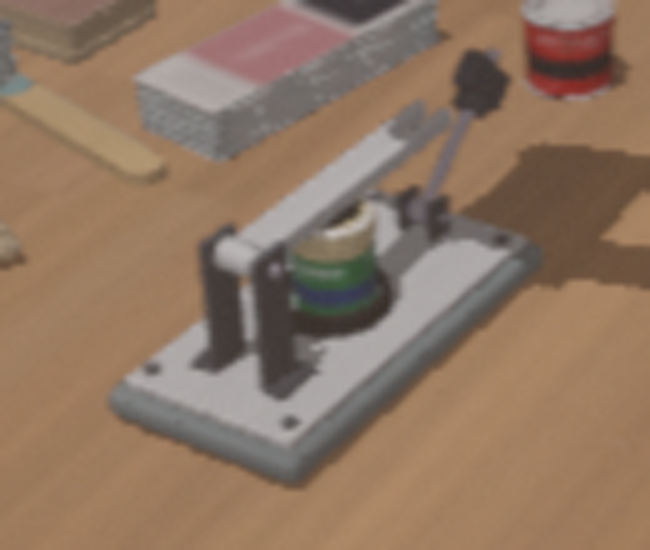

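The bar now lies on the lid, with contact at about 0 rad. The bolt leans out with its black wing nut at crop pixel (480,80). Next I push the bolt upright.

Run:
```python
from h import *
r=rot(X)
P=lambda u,ztip: B*[1,1,0]-(u+.011)*D+np.array([0,0,ztip+.022])
manip.servo_line(P(.06,.21),r,.25);manip.servo_line(P(.112,.20),r,.25);manip.servo_line(P(.112,.066),r,.2);manip.hold(.2);f0=manip.get_contact_force()
for ph in[.95,.8,.65,.5,.35,.25,.18,.12,.08,.05,.03,.01,-.005,-.02,-.035]:
    a=ph+.205
    manip.servo_line(P(.098*np.sin(a),.022+.098*np.cos(a)),r,.08 if ph>.15 else .04)
    if ph<.15: manip.hold(.1)
    f=manip.get_contact_force()-f0;print(ph,np.round(f,1),np.round(f@D,1))
    if -(f@D)>7:break
q=manip.get_position();print(q,(B-q)@D,manip.get_time())
manip.servo_line(q-.03*D,r,.1);manip.servo_line(q-.03*D+[0,0,.1],r,.25)
t=B*[1,1,0]+[0,0,.26];manip.servo_line(t,r,.25);manip.command_gripper(.05)
c,T=wrist();np.savez("w4.npz",T=T,**{k:c[k] for k in("fx","fy","cx","cy")})
print(manip.get_position(),manip.get_time())
for z in(.128,.144): print(np.array(proj(c,T,[B[0],B[1],z])))
cv2.imwrite("pics/w4.png",cv2.resize(c["image"][100:300,130:390,::-1],None,fx=3,fy=3,interpolation=cv2.INTER_CUBIC))
```

```text
0.95 [-0.   0.6  0.2] 0.6
0.8 [-0.5  0.  -0.3] -0.0
0.65 [-0.4  0.1 -0.7] 0.1
0.5 [-0.4  1.   0.2] 0.9
0.35 [-0.4  0.7  0.1] 0.7
0.25 [-0.   1.4  0.5] 1.4
0.18 [-0.   1.5  1.1] 1.5
0.12 [-0.2  0.7  1. ] 0.7
0.08 [0.2 0.2 0.5] 0.2
0.05 [-0.2 -0.2  0.5] -0.2
0.03 [-0.   0.3 -0.1] 0.3
0.01 [0.  0.8 0.6] 0.8
-0.005 [-0.3 -4.4 -2. ] -4.4
-0.02 [  0.1 -11.7  -2.4] -11.7
[ 0.54378155 -0.0360955   0.14013361] 0.030485304783382416 28.8167
[ 0.5455597  -0.00588799  0.26000485] 30.825
[257.80897096 190.23310163]
[257.75020704 196.76405308]
```

View pics/w4.png

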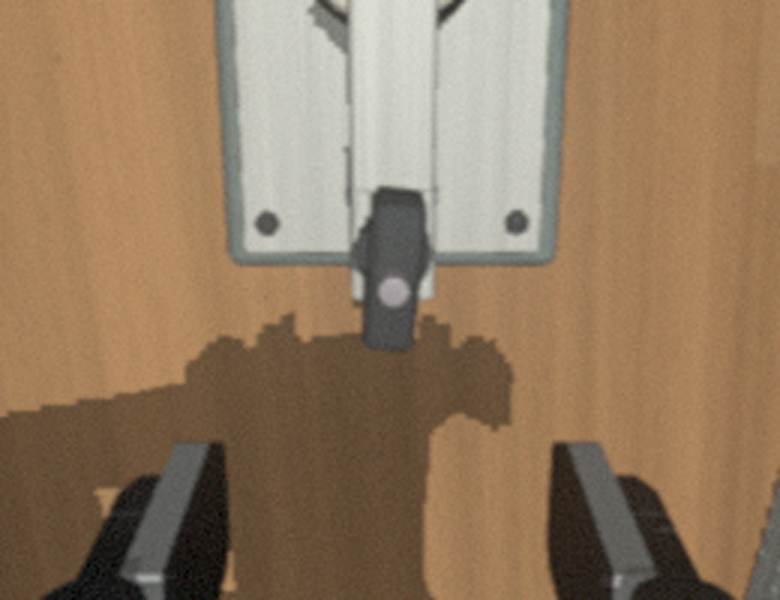

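The bolt is upright in the slot, with its end at (393,292) in the crop, about 1.5 mm to +x of the prediction. The wing is turned slightly clockwise, about 0.1. Next I pinch the wing and turn it.

Run:
```python
from h import *
def ro(a): return rot([np.cos(yaw-a),np.sin(yaw-a),0])
g=B*[1,1,0]+.0015*X
manip.servo_line(g+[0,0,.18],ro(.1),.2);manip.servo_line(g+[0,0,.131],ro(.1),.1)
manip.command_gripper(0,35);manip.hold(.2);print(manip.get_width(),manip.get_grip_force(),manip.get_contact_force(),manip.get_torque(),manip.get_time())
t0=manip.get_torque();q=manip.get_position()
for a in[.3,.5,.7,.9,1.1,1.25,1.35,1.42,1.47,1.51,1.54]:
    manip.move_to(q,ro(a));manip.hold(.05);t=manip.get_torque()-t0;print(a,np.round(t,2),np.round(manip.get_contact_force(),1))
    if abs(t[2])>.6:break
manip.hold(.3);manip.command_gripper(.05);print(manip.get_width(),manip.get_time())
manip.servo_line(q+[0,0,.13],None,.15)
c,T=wrist();cv2.imwrite("pics/w5.png",np.hstack([cv2.resize(c["image"][:,:,::-1],(400,300)),cv2.resize(manip.camera("side")["image"][200:300,110:240,::-1],(390,300))]))
print(manip.get_time())
```

```text
0.01873687189121211 33.99159014225006 [-3.09327703  1.2096191   5.60672022] [0.08935    0.45332483 0.01868653] 32.6167
0.3 [-0.08 -0.23 -0.07] [-1.1 -0.4  0.3]
0.5 [-0.12 -0.15 -0.01] [-2.2  0.4  2.2]
0.7 [-0.13 -0.1  -0.02] [-2.2  0.1  1.9]
0.9 [-0.15 -0.06 -0.02] [-1.8 -0.5  3.9]
1.1 [-0.14 -0.07 -0.05] [-2.6 -0.7  3.9]
1.25 [-0.22 -0.14 -0.02] [-2.  -1.2  4.7]
1.35 [-0.31 -0.07 -0.03] [-2.7 -1.6  5.2]
1.42 [-0.34 -0.1  -0.02] [-2.4 -2.4  4.8]
1.47 [-0.33 -0.06 -0.1 ] [-1.6 -1.4  5.4]
1.51 [-0.33 -0.02  0.01] [-2.4 -1.7  4.8]
1.54 [-0.31 -0.04  0.1 ] [-3.4 -1.7  5.7]
0.04995616122211837 36.9333
38.05
```

View pics/w5.png

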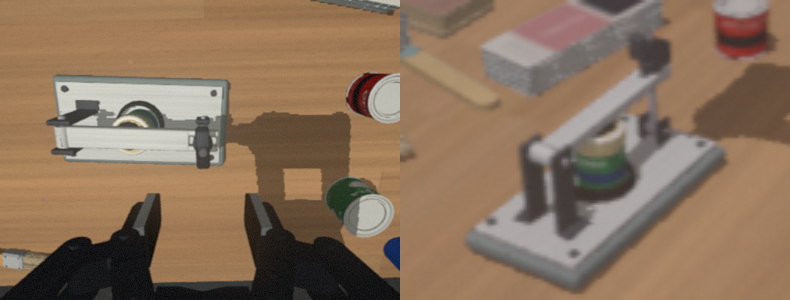

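The wing now lies across the bar. The grip width of 18.7 mm suggests the tips held the round hub, so I check the angle close up.

Run:
```python
from h import *
c,T=wrist();cv2.imwrite("pics/w6.png",cv2.resize(c["image"][85:225,20:160,::-1],None,fx=4.2,fy=4.2,interpolation=cv2.INTER_CUBIC))
p=lambda z,d:(np.array(proj(c,T,B*[1,1,0]+.0015*X+d+np.array([0,0,z])))-[20,85])*4.2
np.set_printoptions(precision=1)
print(p(.136,0*X))
for n in(1.5,1.3,1.1):
    w=-np.sin(n)*-1*X+np.cos(n)*D; print(n,p(.136,.02*w),p(.136,-.02*w))
```

```text
[1003.4  456.8]
1.5 [998.8 350.2] [1007.9  558.4]
1.3 [976.6 353.3] [1029.   555.6]
1.1 [955.6 360.6] [1049.3  548.9]
```

View pics/w6.png

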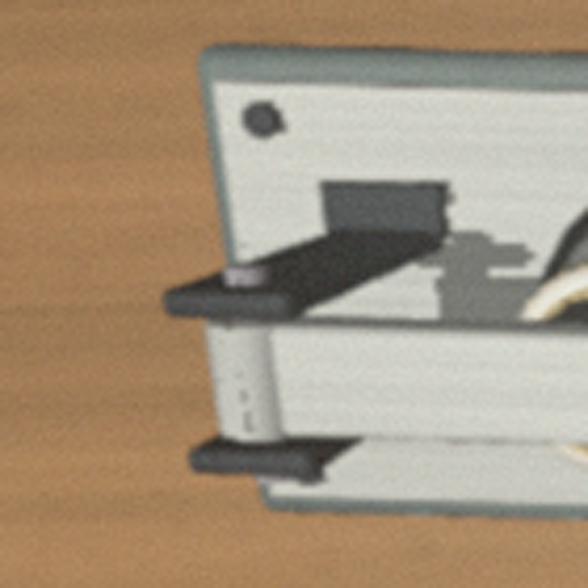

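The crop missed the nut: it shows only the hinge end. My picture budget is used up, so I measure the wing's axis with image code.

Run:
```python
from h import *
c,T=wrist();g=c["image"].max(2)
b=B*[1,1,0]+.0015*X
w=g[150:240,205:315]
for th in(60,75,90):
    n,l,s,ce=cv2.connectedComponentsWithStats((w<th).astype(np.uint8))
    u,v=np.array(proj(c,T,b+[0,0,.13]))-[205,150]
    k=l[int(v)-3:int(v)+4,int(u)-3:int(u)+4];k=np.bincount(k[k>0]).argmax() if (k>0).any() else 0
    pts=np.argwhere(l==k)[:,::-1]+[205,150]
    W=np.array([ray(c,T,*p,.136) for p in pts])-b; xy=np.c_[W@X,W@D]
    r=cv2.minAreaRect((xy*1000).astype(np.float32)); e,V=np.linalg.eigh(np.cov(xy.T));a=V[:,1]
    print(th,k,s[k],"rect",np.round(r[0],1),np.round(r[1],1),round(r[2],1),"PCA nut angle",np.arctan2(a[0],a[1])%np.pi)
```

```text
60 0 [   0    0  110   90 9869] rect [-2.1 -0.6] [72.1 87.4] 1.7 PCA nut angle 3.112953881693442
75 8 [ 45  22  22  43 367] rect [ 0.4 -1.2] [33.9 16. ] 1.7 PCA nut angle 1.7929072192542121
90 4 [ 42  11  26  55 824] rect [ 4.4 -0.7] [43.7 18.6] 11.1 PCA nut angle 1.5129112067134098
```

Run:
```python
from h import *
def ro(a): return rot([np.cos(yaw-a),np.sin(yaw-a),0])
g=B*[1,1,0]+.0015*X
manip.servo_line(g+[0,0,.18],ro(1.45),.2);manip.servo_line(g+[0,0,.138],ro(1.45),.1);f0=manip.get_contact_force();t0=manip.get_torque()
manip.command_gripper(0,35);manip.hold(.2);print(manip.get_width(),np.round(manip.get_contact_force()-f0,1),np.round(manip.get_torque()-t0,2))
for a in(1.35,1.45,1.5,1.55,1.6):
    manip.move_to(g+[0,0,.138],ro(a));manip.hold(.2);t=manip.get_torque()-t0;print(a,manip.get_width(),np.round(t,2),np.round(manip.get_contact_force()-f0,1))
    if abs(t[2])>.5:break
print(manip.get_time())
```

```text
0.013104278343041759 [-1.9  0.6  5.7] [-0.04  0.2  -0.08]
1.35 0.01310473269176424 [0.02 0.23 0.03] [-2.1  0.6  5.7]
1.45 0.013117290353504136 [-0.03  0.17 -0.11] [-2.2  0.4  5.6]
1.5 0.013121764063492686 [-0.08  0.16  0.08] [-1.8  0.8  5.9]
1.55 0.013260608759638607 [-0.01  0.11  0.91] [-1.6  0.6  6.6]
41.6833
```

The pads sit flush on the wing at 13 mm, and the moment rises to 0.9 N m at 1.55, so the nut is at its stop. I release, retract and hand in.

Run:
```python
from h import *
q=manip.get_position();manip.command_gripper(.05);manip.servo_line(q+[0,0,.15],None,.15);manip.hold(.5)
print(manip.get_contact_force(),manip.get_time());print(manip.sign_off())
```

```text
[-0.31325611  0.37405526 -0.40831306] 43.7833
the job is handed in; nothing more can be done
None
```

The job is handed in at about 44 s: the pot is in the seat, the bar lies on its lid, the bolt is upright in the slot and the wing nut is turned to its stop; the hand-in call gave no verdict.

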